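# Unpack the canister lids

### The arm

A 6-joint arm with a two-finger parallel gripper is mounted at the origin on the work surface. World frame = base frame: x ahead of the robot, y to its left, z up, the work surface at z = 0. Lengths are in m, angles in rad, forces in N, time in s.
With the tool pointing down it reaches from about 0.225 to 0.725 m from the base axis. Payload 3.1 kg.
Tool frame: the origin (TCP) lies between the finger pads; the fingertips stand 8 mm ahead of it and the grasp point (between the pads) lies 11 mm behind it; z points along the fingers, y is the line along which they close (so a half turn about z gives the same grasp; the last joint's range is limited). The gripper opens to 85 mm and grips with 20 to 120 N. Pads are 22 mm wide; open, the fingers measure 114 mm over their backs; the gripper's body (76 mm by 85 mm) begins 54 mm behind the grasp point. The pads swing forward as they close: fully open they stand 13 mm farther back than shut.
Start: joints at [-1.253, 0.048, 0.099, 1.622, 0, 1.443], TCP at [0.226, -0.474, 0.239] pointing down, gripper open.
Joint ranges: [-2.91, 2.91], [-0.99, 1.94], [-1.21, 1.42], [-2.12, 2.29], [-1.49, 1.47], [-3.14, 3.14]. Speed limits (rad/s): [2.79, 2.79, 3.14, 3.14, 3.14, 3.14].

### API

Orientations are given as a unit quaternion [w, x, y, z].
In Python, from cell import read_state, read_camera, camera_info, hand_in, look_for, landmark_of gives the robot as it stands. The module is installed in compiled form; this text tells all that it offers.
- The arm moves only by the tool move_arm, never from a script. Its argument "series" is a list of rows, each an object with "linear": the shift along the tool's x, y, z as a fraction of full scale, a list of three; "dr": the turn, a rotation vector about the tool's x, y, z as a fraction of full scale, a list of three. A call has exactly 5 rows; each row is the pose to reach, as a shift and turn from the pose commanded when the call began, along the tool's axes at that moment, turning the shorter way round; what a row does not reach only later rows make up. Full scale, the value 1, is 0.25 m for a shift and 360 degrees for a turn. A row lasts 1/12 s, in which the tool goes at most 41.7 mm and 7.16 degrees, less where a joint would pass 70% of its speed; a pose out of reach is approached as far as the arm can. A call with a number of a shift or a turn outside -1 to 1 is refused whole. A call with a gripper value outside its range is refused whole. "gripper" is the opening, from 0 (shut) to 1 (fully open), set as the call begins (left out, the last holds). The fingers move at their own pace and stop on an object; "squeeze" is the grip in N (left out, the last holds). Time passes only in rows, so rows that repeat a pose let the fingers close, or fill a call up. It gives the time, the measured TCP pose, the force, the opening and the grip force at its end, in the units of the state.
- read_state(): the state, without advancing time (a new reading comes with each control period).
- read_camera(name): name is "scene" or "top"; returns (picture, depth): 384x512x3 uint8, red, green, blue; 384x512 float32, m along the optical axis (not along the pixel's ray), 0 where there is no reading.
- camera_info(name): a dict with "vertical_fov" (degrees; the focal length in pixels is half the picture's height over the tangent of half this angle, whatever the lens; pixels are square), "cx", "cy" (the principal point, pixels), "rvec" (rotation vector, rad) and "tvec" (3), from world to camera coordinates, as OpenCV has them. Camera axes: x right, y down, z forward; pixel columns grow to the right and rows downward; lengths in m; the calibration is good to about 2 mm. A picture is of the moment at which its call begins. camera_info takes no time and is no camera call.
- hand_in(): hands the job in; it is judged then, once.
Trained networks look in the newest picture that a camera, given by its name, has taken for a name from the list of things; names that differ only in an ending like _2 or _b are one class to them, and where a whole thing is asked for, a point or a joint stands for the part that bears it (a point fixed in the world has none). Each returns a list of dicts, best first, with "confidence" (0 to 1); they miss things now and then, are a little off and sometimes report something else, mostly with a low value. They report only what shows in the picture. A call takes as long as a camera call. They do not tell look-alikes from the thing itself.
- look_for(camera, thing): "box" ([left, top, right, bottom] in pixels, round what is visible of it).
- landmark_of(camera, thing): "location" ([column, row] in pixels: a listed point, or the origin of a listed thing).
The state is a dict: "time_s": time; "joints": joint angles; "qvel": joint speeds; "joint_torque": joint torques, N m; "eef_pos": TCP position; "orientation": TCP orientation; "ft_force": force on the tool from outside, world axes, zero at the start; "wrist_torque": the same for the moment, N m; "width": finger opening in m; "grasp_force": force on a finger pad.
Only numpy, scipy, OpenCV 4.12 (cv2) and the standard library are available. Lean on these libraries where they do the work, as an engineer would, in place of code of your own. Each camera call takes 0.05 s, during which the arm holds its last target. There are 200 camera calls.

### The job

The lids for the canisters on the draining mat have come in the carton: fold all four carton flaps right back, outwards and down to about level, and leave them so. Then take out every lid that is there and put it on the canister it fits, plug in the opening and plate flush on the rim, leaving all canisters standing upright on the mat or counter. Do not shift the other things on the counter.

Things in the scene. Friction and masses are not known exactly. Their poses are not given: they have to be found in the camera images.
- carton: Fixed brown cardboard carton, 220 x 220 mm, 75 mm high, walls and floor 4 mm. Origin: centre of its underside; x and y square to its walls, z up. Four flaps hinge on its walls' outer top edges (110 mm from centre, 75 mm up), half open at the start; at most one lid lies in each quarter of its floor.
- flap_far (a joint): Angle (rad) of the outer flap on the carton's own +x wall: 0 = closed, level over the mouth; 1.57 = upright; 3.14 = folded level outwards; it stops at 3.3. Flap: 4 mm cardboard, 30 g, reaches 108 mm from its hinge, 210 mm along the hinge. Stays where it is left; about 0.5 N at its free edge moves it.
- flap_near (a joint): Angle (rad) of the outer flap on the carton's own -x wall: 0 = closed, level over the mouth; 1.57 = upright; 3.14 = folded level outwards; it stops at 3.3. Flap: 4 mm cardboard, 30 g, reaches 108 mm from its hinge, 210 mm along the hinge. Stays where it is left; about 0.5 N at its free edge moves it.
- flap_left (a joint): Angle (rad) of the inner flap on the carton's own +y wall: 0 = closed, level over the mouth; 1.57 = upright; 3.14 = folded level outwards; it stops at 3.3. Flap: 4 mm cardboard, 30 g, reaches 80 mm from its hinge, 214 mm wide at the hinge narrowing to 130 mm at its free edge. Stays where it is left; about 0.5 N at its free edge moves it.
- flap_right (a joint): Angle (rad) of the inner flap on the carton's own -y wall: 0 = closed, level over the mouth; 1.57 = upright; 3.14 = folded level outwards; it stops at 3.3. Flap: 4 mm cardboard, 30 g, reaches 80 mm from its hinge, 214 mm wide at the hinge narrowing to 130 mm at its free edge. Stays where it is left; about 0.5 N at its free edge moves it.
- mat: Dark rubber draining mat, 290 (its x) x 310 (its y) x 4 mm, fixed on the counter, on which the four canisters stand. Origin: centre of its underside.
- can_big: White ceramic large round canister, open at the top, loose, 0.4 kg: 88 mm across, 95 mm tall, opening 80 mm across, wall 4 mm. Origin: centre of its underside, z up.
- can_small: White ceramic small round canister, open at the top, loose, 0.4 kg: 68 mm across, 80 mm tall, opening 60 mm across, wall 4 mm. Origin: centre of its underside, z up.
- can_square: White ceramic square canister, open at the top, loose, 0.4 kg: 80 x 80 mm, 85 mm tall, opening 72 x 72 mm, wall 4 mm. Origin: centre of its underside, z up.
- can_oblong: White ceramic oblong canister, open at the top, loose, 0.4 kg: 88 mm (its x) by 62 mm (its y), 75 mm tall, opening 80 x 54 mm, wall 4 mm. Origin: centre of its underside, z up.
- lid_big: Grey plastic lid of the large round canister, loose, 70 g, may be absent: 10 mm thick plug below (round plug 73 mm across), 6 mm thick plate above it (round plate 90 mm across), and on that a bar handle 44 mm long (its x), 16 mm wide (its y), 34 mm tall. Origin: centre of the plug's underside, z up. Home, its plate rests on the rim and its origin is 85 mm above the canister's.
- lid_small: Grey plastic lid of the small round canister, loose, 70 g, may be absent: 10 mm thick plug below (round plug 53 mm across), 6 mm thick plate above it (round plate 70 mm across), and on that a bar handle 44 mm long (its x), 16 mm wide (its y), 34 mm tall. Origin: centre of the plug's underside, z up. Home, its plate rests on the rim and its origin is 70 mm above the canister's.
- lid_square: Grey plastic lid of the square canister, loose, 70 g, may be absent: 10 mm thick plug below (square plug 65 x 65 mm), 6 mm thick plate above it (square plate 82 x 82 mm), and on that a bar handle 44 mm long (its x), 16 mm wide (its y), 34 mm tall. Origin: centre of the plug's underside, z up. Home, its plate rests on the rim and its origin is 75 mm above the canister's.
- lid_oblong: Grey plastic lid of the oblong canister, loose, 70 g, may be absent: 10 mm thick plug below (plug 73 x 47 mm), 6 mm thick plate above it (rectangular plate 90 mm (its x) by 64 mm (its y)), and on that a bar handle 44 mm long (its x), 16 mm wide (its y), 34 mm tall. Origin: centre of the plug's underside, z up. Home, its plate rests on the rim and its origin is 65 mm above the canister's.
- mug: Blue mug, 76 mm across, 90 mm tall; loose bystander, to be left alone. Origin: centre of its underside.
- soap: Clear soap bottle, 64 mm across, 170 mm tall; loose bystander, to be left alone. Origin: centre of its underside.
- spoon: Steel spoon, 160 mm long, lying flat; loose bystander, to be left alone. Origin: centre of its underside.
There are look-alikes about, which are no part of the job. What is shaped like the can_big but purple is not meant.

How it is judged:
On the way:
1. all four carton flaps are folded back outwards (beyond 2.5 rad) (value of joint each of flap_far, flap_near, flap_left, flap_right above 2.5 rad), for 0.2 s.
At the end, for the whole second after the job is handed in: All four flaps are folded back (beyond 2.4 rad); every lid present is on its own canister, centred within 8 mm, at its home height within 4 mm, level within 0.1 rad and at rest; all four canisters stand upright (within 0.1 rad) on the mat or counter (value of joint each of flap_far, flap_near, flap_left, flap_right above 2.4 rad and horizontal distance between lid_big and can_big below 0.008 m and z of lid_big in the frame of can_big between 0.081 and 0.089 m and angle between each of lid_big, lid_small, lid_square, lid_oblong, can_big, can_small, can_square, can_oblong's own z axis and vertical below 0.1 rad and linear speed of each of lid_big, lid_small, lid_square, lid_oblong below 0.03 m/s and horizontal distance between lid_small and can_small below 0.008 m and z of lid_small in the frame of can_small between 0.066 and 0.074 m and horizontal distance between lid_square and can_square below 0.008 m and z of lid_square in the frame of can_square between 0.071 and 0.079 m and horizontal distance between lid_oblong and can_oblong below 0.008 m and z of lid_oblong in the frame of can_oblong between 0.061 and 0.069 m and height (world z) of can_big between -0.005 and 0.012 m and height (world z) of can_small between -0.005 and 0.012 m and height (world z) of can_square between -0.005 and 0.012 m and height (world z) of can_oblong between -0.005 and 0.012 m); the robot touches nothing.
It fails at once if another thing on the counter is shifted by more than 5 cm (distance of any of mug, soap, spoon from where it was at the start of the episode above 0.05 m).
Of lid_big, lid_small, lid_square, lid_oblong only 2 to 4 are there at a start; the rules pass over those that are not, and their reading is None.
At some moment in a run one of can_big, can_small, can_square, can_oblong may be knocked a few centimetres aside while the robot is not near it.
Once in a run the grip may slacken for a moment while it holds something.
It also fails if it takes over 210 s, if anything falls off the work surface, if the arm or the gripper's body presses on something with over 40 N, if the wrist force passes 120 N, or if a joint passes its speed limit or range.

## Working session

There is one attempt and no reset: what is moved stays moved. The work goes in short steps, Python scripts to look and compute and a tool call to move; the robot and the scene stay as the last step left them, time stands still between calls to the robot, and variables do not carry over. Pictures are saved under pics/ and viewed, at most 14 in all, crops included, and the job is handed in when it is done.

Besides the shell and the picture viewer there is one more tool, called after ">>>" as name([rows], argument=value, ...), one row to a line, values as JSON. move_arm: Moves the arm, as the interface text tells. Shift numbers are shares of 0.25 m and turn numbers shares of 360 degrees, none past 1 either way. Its arguments: {"type":"object","properties":{"series":{"type":"array"},"gripper":{"type":"number"},"squeeze":{"type":"number"}},"required":["series"]}

```bash
mkdir -p pics; cat > h.py <<'E'
import numpy as np, cv2
from cell import *
def cam(n):
    i=camera_info(n); f=192/np.tan(np.radians(i['vertical_fov'])/2)
    R=cv2.Rodrigues(np.array(i['rvec'],float))[0]; return f,i['cx'],i['cy'],R,np.array(i['tvec'],float).ravel()
def world(n,d):
    f,cx,cy,R,t=cam(n); v,u=np.mgrid[:384,:512]
    P=np.stack([(u-cx)/f*d,(v-cy)/f*d,d],-1); W=(P-t)@R; W[d==0]=np.nan; return W
def proj(n,p):
    f,cx,cy,R,t=cam(n); q=R@np.array(p)+t; return [cx+f*q[0]/q[2],cy+f*q[1]/q[2]]
def ray(n,u,v,z):
    f,cx,cy,R,t=cam(n); d=R.T@np.array([(u-cx)/f,(v-cy)/f,1]); o=-R.T@t; return o+d*(z-o[2])/d[2]
E
python3 - <<'E'
from h import *
for n in('top','scene'):
    p,d=read_camera(n); cv2.imwrite(f'pics/{n}0.png',cv2.resize(p[:,:,::-1],(800,600))); np.save(f'{n}0.npy',d)
    f,cx,cy,R,t=cam(n); print(n,f,cx,cy,-R.T@t,R.tolist())
s=read_state(); print(s)
E
```

```text
top 390.6842294173697 259.3741848216945 195.76560470487894 [0.38317898 0.11103001 1.13971432] [[-0.025622662503413274, -0.9996695552458744, 0.002063850951929583], [-0.9834964928694921, 0.02483813502438781, -0.17921416116456662], [0.17910367857653053, -0.006621734140380114, -0.9838079207636666]]
scene 486.20224621057713 258.21986690611556 177.4022536009926 [ 1.24683929 -0.50079093  1.46229908] [[0.6731091214911802, 0.739505354056088, 0.007479430977806706], [0.6225622354266772, -0.5611488484138303, -0.545461486215453], [-0.39917461540773147, 0.37181151306301985, -0.8381025147127752]]
{'time_s': 0.1, 'joints': array([-1.25277146e+00,  4.86736147e-02,  9.77136722e-02,  1.62201743e+00,
        2.99954803e-05,  1.44296676e+00]), 'qvel': array([-0.00027914, -0.00066914,  0.00288197,  0.0002775 ,  0.00165551,
        0.00093479]), 'joint_torque': array([ 2.81130495e-03, -3.39848793e+01,  3.20937073e+01,  1.58371800e-02,
       -2.36036576e-04, -1.05023506e-05]), 'eef_pos': array([ 0.22620323, -0.47315395,  0.23821534]), 'orientation': array([-1.08701880e-03,  9.75253887e-01,  2.21085200e-01, -8.86198817e-05]), 'ft_force': array([-0.42873003,  0.43227381,  0.10631886]), 'wrist_torque': array([-0.01784684, -0.05239342, -0.01663491]), 'grasp_force': 0.0, 'width': 0.08562702246684513}
```

View pics/top0.png

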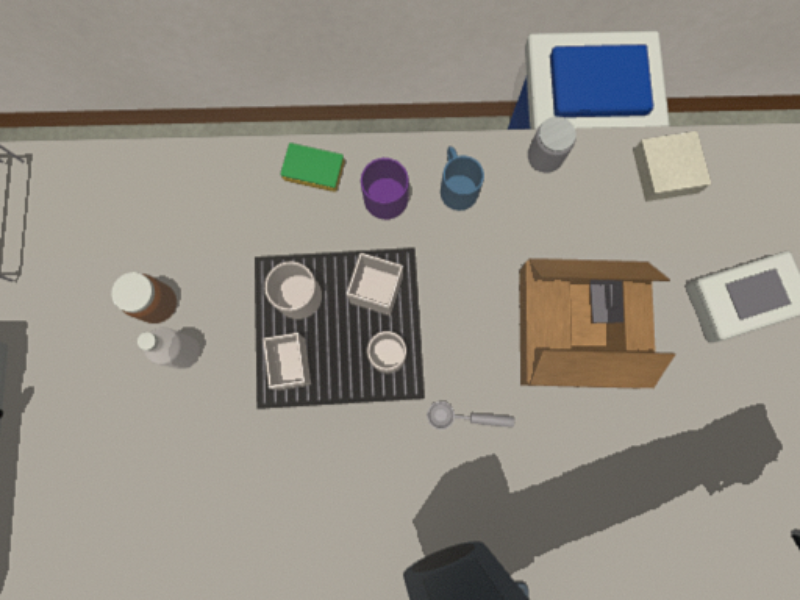

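View pics/scene0.png

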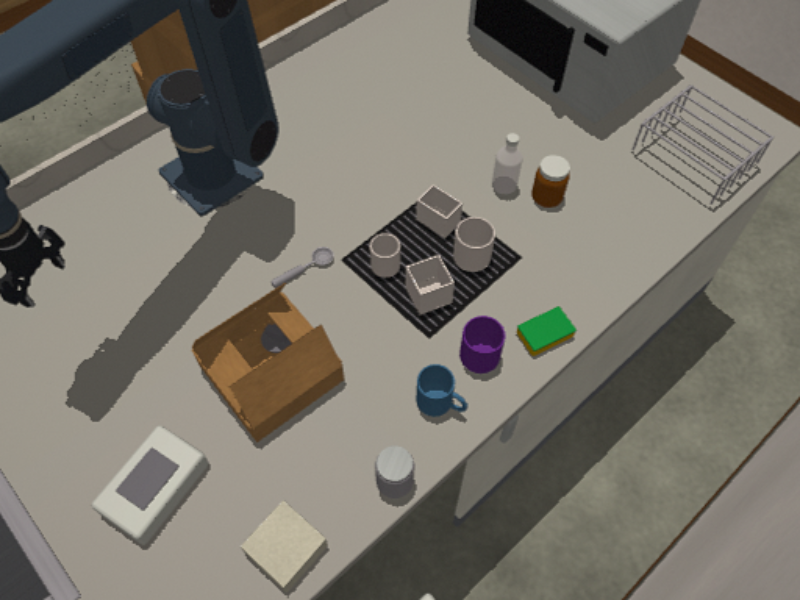

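Top view (in 800x600 px): carton (590,325), one lid seen inside at (605,300), white canisters big (291,290), square (376,283), oblong (286,360), small (387,352). The purple look-alike is at (385,188), the mug at (461,180), spoon (470,415) and soap (158,345). Candidates for can_big are white (291,290) and purple (385,188), and the description picks the white one. Now I'll measure.

```bash
cat > cans.py <<'E'
from h import *
def cans(n='top',p=None,d=None):
    if p is None: p,d=read_camera(n)
    W=world(n,d); hsv=cv2.cvtColor(p,cv2.COLOR_RGB2HSV)
    out={}
    for nm,z in dict(big=.099,small=.084,square=.089,oblong=.079).items():
        m=(abs(W[...,2]-z)<.006)&(hsv[...,1]<60)&(W[...,1]>-.05)&(W[...,1]<.5)&(W[...,0]>.2)&(W[...,0]<.6)
        m=cv2.morphologyEx(m.astype(np.uint8),cv2.MORPH_CLOSE,np.ones((3,3)))
        c,_=cv2.findContours(m,cv2.RETR_EXTERNAL,cv2.CHAIN_APPROX_NONE)
        L=[]
        for k in c:
            if len(k)<25: continue
            q=k[:,0]; Q=np.array([ray(n,u,v,z)[:2] for u,v in q]).astype(np.float32)
            r=cv2.minAreaRect(Q); cc=cv2.minEnclosingCircle(Q)
            L.append(([round(x,4) for x in r[0]],[round(x,3) for x in r[1]],round(r[2],1),[round(x,4) for x in cc[0]],round(cc[1],4)))
        out[nm]=L
    return out
if __name__=='__main__':
    for k,v in cans().items(): print(k,*v,sep='\n   ')
E
python3 cans.py; python3 - <<'E'
from h import *
for nm in ['can_big','can_small','can_square','can_oblong','lid_big','lid_small','lid_square','lid_oblong','carton','mug','soap','spoon']:
    L=landmark_of('top',nm); B=look_for('top',nm)
    print(nm,[(np.round(ray('top',*l['location'],.004)[:2],3).tolist(),round(l['confidence'],2)) for l in L[:2]],[(np.round(b['box']).tolist(),round(b['confidence'],2)) for b in B[:3]])
p,d=read_camera('top'); W=world('top',d); hsv=cv2.cvtColor(p,cv2.COLOR_RGB2HSV)
m=(hsv[...,0]>5)&(hsv[...,0]<25)&(hsv[...,1]>90)
m[:150]=0; m[:,:320]=0; m[260:]=0; m[:,440:]=0
# boxes for flaps in 512 px
for nm,(u0,v0,u1,v1) in dict(far=(345,167,415,178),near=(345,226,415,246),left=(338,182,362,222),right=(402,182,418,222)).items():
    q=np.zeros_like(m); q[v0:v1,u0:u1]=1; P=W[q&m]; P=P[np.isfinite(P).all(1)]
    c=P.mean(0); n=np.linalg.svd(P-c,full_matrices=0)[2][2]; n*=np.sign(n[2])
    print(nm,len(P),c.round(3),n.round(3),P.min(0).round(3),P.max(0).round(3),'tilt from horiz deg',np.degrees(np.arccos(n[2])).round(1))
for u in (350,380,410):
  print(u,[np.round(W[v,u],3).tolist() for v in range(164,250,5)])
for v in (190,205,220):
  print(v,[np.round(W[v,u],3).tolist() for u in range(330,430,6)])
E
```

```text
big
   ([0.5156, 0.4945], [0.046, 0.011], 2.4, [0.5154, 0.4985], 0.0231)
   ([0.5847, 0.3039], [0.026, 0.079], 0.6, [0.5978, 0.3041], 0.0394)
small
   ([0.4682, 0.344], [0.055, 0.005], 11.1, [0.4686, 0.3421], 0.0277)
   ([0.4845, 0.288], [0.035, 0.004], 7.4, [0.4846, 0.287], 0.0178)
   ([0.5157, 0.4936], [0.01, 0.044], 88.5, [0.5158, 0.4972], 0.0219)
   ([0.4986, 0.1395], [0.065, 0.065], 88.5, [0.4992, 0.1393], 0.0337)
   ([0.5876, 0.1662], [0.025, 0.08], 0.6, [0.5969, 0.1663], 0.0402)
square
   ([0.5151, 0.4932], [0.013, 0.043], 88.6, [0.5152, 0.4981], 0.0218)
   ([0.5867, 0.166], [0.025, 0.08], 0.6, [0.5976, 0.1661], 0.0399)
oblong
   ([0.4874, 0.3181], [0.088, 0.062], 8.1, [0.4875, 0.3193], 0.0529)
   ([0.5153, 0.4936], [0.047, 0.011], 2.3, [0.5151, 0.499], 0.0234)
   ([0.4992, 0.1396], [0.065, 0.066], 88.5, [0.4993, 0.1394], 0.034)
   ([0.5834, 0.1542], [0.046, 0.005], 69.9, [0.5825, 0.1545], 0.0229)
   ([0.5809, 0.2869], [0.012, 0.056], 28.5, [0.586, 0.2897], 0.0283)
can_big [([0.617, 0.306], 0.7), ([0.811, 0.132], 0.59)] [([169.0, 166.0, 208.0, 202.0], 0.82)]
can_small [([0.5, 
[... 3144 characters left out ...]
0.106], [0.538, -0.162, 0.117], [0.555, -0.21, 0.002], [0.554, -0.227, 0.005], [0.553, -0.245, 0.004], [0.551, -0.258, 0.019], [0.55, -0.275, 0.02], [0.55, -0.293, 0.019], [0.534, -0.272, 0.121], [0.537, -0.295, 0.103], [0.539, -0.317, 0.087], [0.552, -0.373, -0.006], [0.551, -0.389, -0.002]]
220 [[0.514, -0.102, -0.003], [0.507, -0.109, 0.052], [0.503, -0.119, 0.083], [0.501, -0.132, 0.097], [0.5, -0.146, 0.105], [0.498, -0.159, 0.116], [0.51, -0.207, 0.003], [0.51, -0.225, 0.0], [0.51, -0.242, 0.001], [0.509, -0.261, -0.002], [0.509, -0.278, -0.0], [0.508, -0.295, 0.002], [0.495, -0.269, 0.119], [0.497, -0.292, 0.1], [0.498, -0.314, 0.086], [0.507, -0.367, -0.001], [0.506, -0.384, -0.001]]
```

```bash
python3 - <<'E'
import cv2
p=cv2.imread('pics/top0.png'); cv2.imwrite('pics/c0.png',cv2.resize(p[230:420,230:700],None,fx=1.7,fy=1.7,interpolation=3))
E
```

```text
(no output)
```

View pics/c0.png

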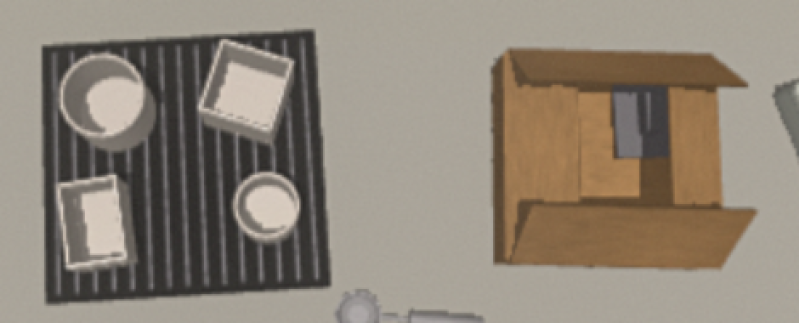

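The crop shows the four white canisters, with can_big at crop (105,95). The carton has one lid visible at (640,120) with a rectangular plate. Next I'll align the tool, close it and move over the carton's mouth.

>>> move_arm([
  {"linear": [0,0,0],"dr": [0,0,0.0709]},
  {"linear": [0,0,0],"dr": [0,0,0.0709]},
  {"linear": [0,0,0],"dr": [0,0,0.0709]},
  {"linear": [0,0,0],"dr": [0,0,0.0709]},
  {"linear": [0,0,0],"dr": [0,0,0.0709]},
], gripper=0)

```text
time_s: 1.82
eef_pos: [0.2264, -0.4737, 0.2393]
orientation: [-0.0, 1.0, -0.0, 0.0]
ft_force: [-0.2, 0.7, -0.8]
width: 0.0257
grasp_force: 0.0
```

>>> move_arm([
  {"linear": [0.6,-0.5,0],"dr": [0,0,0]},
  {"linear": [0.6,-0.5,0],"dr": [0,0,0]},
  {"linear": [0.6,-0.5,0],"dr": [0,0,0]},
  {"linear": [0.6,-0.5,0],"dr": [0,0,0]},
  {"linear": [0.6,-0.5,0],"dr": [0,0,0]},
])

```text
time_s: 2.23
eef_pos: [0.3784, -0.3463, 0.2395]
orientation: [-0.0, 1.0, 0.002, 0.001]
ft_force: [0.1, -0.1, 0.6]
width: -0.0001
grasp_force: 0.0
```

>>> move_arm([
  {"linear": [0.6,-0.5,0],"dr": [0,0,0]},
  {"linear": [0.6,-0.5,0],"dr": [0,0,0]},
  {"linear": [0.6,-0.5,0],"dr": [0,0,0]},
  {"linear": [0.6,-0.5,0],"dr": [0,0,0]},
  {"linear": [0.6,-0.5,0],"dr": [0,0,0]},
])

```text
time_s: 2.65
eef_pos: [0.5286, -0.2208, 0.2392]
orientation: [-0.0, 1.0, 0.002, 0.001]
ft_force: [-0.9, -0.6, -0.9]
width: -0.0002
grasp_force: 0.0
```

>>> move_arm([
  {"linear": [0.05,-0.19,0.33],"dr": [0,0,0]},
  {"linear": [0.05,-0.19,0.33],"dr": [0,0,0]},
  {"linear": [0.05,-0.19,0.33],"dr": [0,0,0]},
  {"linear": [0.05,-0.19,0.33],"dr": [0,0,0]},
  {"linear": [0.05,-0.19,0.33],"dr": [0,0,0]},
])

```text
time_s: 3.07
eef_pos: [0.5383, -0.1763, 0.1568]
orientation: [0.0, 1.0, 0.001, -0.001]
ft_force: [0.3, 0.7, 1.1]
width: -0.0
grasp_force: 0.0
```

>>> move_arm([
  {"linear": [0.08,0,0],"dr": [0,0,0]},
  {"linear": [0.16,0,0],"dr": [0,0,0]},
  {"linear": [0.24,0,0],"dr": [0,0,0]},
  {"linear": [0.32,0,0],"dr": [0,0,0]},
  {"linear": [0.4,0,0],"dr": [0,0,0]},
])

```text
time_s: 3.48
eef_pos: [0.6408, -0.1791, 0.1611]
orientation: [0.002, 1.0, -0.001, 0.003]
ft_force: [-0.2, -1.1, -0.1]
width: 0.0001
grasp_force: 0.2
```

>>> move_arm([
  {"linear": [0.05,0,0.01],"dr": [0,0,0]},
  {"linear": [0.1,0,0.03],"dr": [0,0,0]},
  {"linear": [0.14,0,0.06],"dr": [0,0,0]},
  {"linear": [0.18,0,0.09],"dr": [0,0,0]},
  {"linear": [0.2,0,0.12],"dr": [0,0,0]},
])

```text
time_s: 3.9
eef_pos: [0.6913, -0.1791, 0.1304]
orientation: [0.001, 1.0, -0.001, 0.003]
ft_force: [-0.1, -0.5, 1.3]
width: -0.0001
grasp_force: 0.2
```

>>> move_arm([
  {"linear": [0.01,0,0.04],"dr": [0,0,0]},
  {"linear": [0.01,0,0.08],"dr": [0,0,0]},
  {"linear": [0.01,0,0.12],"dr": [0,0,0]},
  {"linear": [0.01,0,0.15],"dr": [0,0,0]},
  {"linear": [0.01,0,0.17],"dr": [0,0,0]},
])

```text
time_s: 4.32
eef_pos: [0.6902, -0.176, 0.0827]
orientation: [-0.0, 1.0, 0.0, -0.001]
ft_force: [-0.5, 0.1, 0.5]
width: 0.0002
grasp_force: 0.5
```

>>> move_arm([
  {"linear": [0,0,0.01],"dr": [0,0,0]},
  {"linear": [0,0,-0.1],"dr": [0,0,0]},
  {"linear": [0,0,-0.2],"dr": [0,0,0]},
  {"linear": [-0.15,0,-0.3],"dr": [0,0,0]},
  {"linear": [-0.3,0,-0.3],"dr": [0,0,0]},
])

```text
time_s: 4.73
eef_pos: [0.6195, -0.1769, 0.1627]
orientation: [0.001, 1.0, 0.001, 0.004]
ft_force: [0.5, -1.0, 1.7]
width: -0.0002
grasp_force: 0.0
```

>>> move_arm([
  {"linear": [-0.36,0.12,0.02],"dr": [0,0,0]},
  {"linear": [-0.36,0.12,0.02],"dr": [0,0,0]},
  {"linear": [-0.36,0.12,0.02],"dr": [0,0,0]},
  {"linear": [-0.36,0.12,0.02],"dr": [0,0,0]},
  {"linear": [-0.36,0.12,0.02],"dr": [0,0,0]},
])

```text
time_s: 5.15
eef_pos: [0.5259, -0.2062, 0.1547]
orientation: [0.0, 1.0, -0.0, 0.001]
ft_force: [0.2, -0.2, -0.2]
width: -0.0001
grasp_force: 0.0
```

>>> move_arm([
  {"linear": [-0.08,0,0],"dr": [0,0,0]},
  {"linear": [-0.16,0,0],"dr": [0,0,0]},
  {"linear": [-0.24,0,0],"dr": [0,0,0]},
  {"linear": [-0.32,0,0],"dr": [0,0,0]},
  {"linear": [-0.4,0,0],"dr": [0,0,0]},
])

```text
time_s: 5.57
eef_pos: [0.4276, -0.206, 0.1551]
orientation: [0.0, 1.0, 0.001, 0.001]
ft_force: [0.7, -0.6, 0.1]
width: -0.0003
grasp_force: 0.3
```

>>> move_arm([
  {"linear": [-0.05,0,0.01],"dr": [0,0,0]},
  {"linear": [-0.1,0,0.03],"dr": [0,0,0]},
  {"linear": [-0.14,0,0.06],"dr": [0,0,0]},
  {"linear": [-0.18,0,0.09],"dr": [0,0,0]},
  {"linear": [-0.2,0,0.12],"dr": [0,0,0]},
])

```text
time_s: 5.98
eef_pos: [0.3773, -0.2064, 0.1251]
orientation: [0.001, 1.0, 0.001, 0.001]
ft_force: [0.5, -0.6, -0.0]
width: 0.0001
grasp_force: 0.2
```

>>> move_arm([
  {"linear": [-0.01,0,0.04],"dr": [0,0,0]},
  {"linear": [-0.01,0,0.08],"dr": [0,0,0]},
  {"linear": [-0.01,0,0.12],"dr": [0,0,0]},
  {"linear": [-0.01,0,0.15],"dr": [0,0,0]},
  {"linear": [-0.01,0,0.18],"dr": [0,0,0]},
])

```text
time_s: 6.4
eef_pos: [0.374, -0.2059, 0.0782]
orientation: [-0.0, 1.0, 0.0, -0.0]
ft_force: [0.8, 0.0, 0.5]
width: 0.0002
grasp_force: 0.3
```

>>> move_arm([
  {"linear": [0,0,0.01],"dr": [0,0,0]},
  {"linear": [0,0,-0.1],"dr": [0,0,0]},
  {"linear": [0,0,-0.2],"dr": [0,0,0]},
  {"linear": [0.15,0,-0.3],"dr": [0,0,0]},
  {"linear": [0.3,0,-0.3],"dr": [0,0,0]},
])

```text
time_s: 6.82
eef_pos: [0.4506, -0.2076, 0.1594]
orientation: [0.002, 1.0, -0.001, 0.003]
ft_force: [2.0, -1.0, 2.1]
width: -0.0002
grasp_force: 0.0
```

>>> move_arm([
  {"linear": [0.15,0.03,0],"dr": [0,0,0]},
  {"linear": [0.3,0.03,0],"dr": [0,0,0]},
  {"linear": [0.36,0.03,0.08],"dr": [0,0,0]},
  {"linear": [0.36,0.03,0.22],"dr": [0,0,0]},
  {"linear": [0.36,0.03,0.22],"dr": [0,0,0]},
])

```text
time_s: 7.23
eef_pos: [0.5349, -0.2107, 0.0906]
orientation: [-0.003, 1.0, 0.001, -0.006]
ft_force: [-3.4, 1.8, -2.9]
width: -0.0001
grasp_force: 0.0
```

>>> move_arm([
  {"linear": [0,-0.07,0],"dr": [0,0,0]},
  {"linear": [0,-0.14,0],"dr": [0,0,0]},
  {"linear": [0,-0.21,0],"dr": [0,0,0]},
  {"linear": [0,-0.28,0],"dr": [0,0,0]},
  {"linear": [0,-0.34,0],"dr": [0,0,0]},
])

```text
time_s: 7.65
eef_pos: [0.5416, -0.1459, 0.1217]
orientation: [0.021, 1.0, -0.004, 0.007]
ft_force: [-32.2, -22.4, 76.7]
width: -0.0
grasp_force: 39.6
```

>>> move_arm([
  {"linear": [0,-0.06,0],"dr": [0,0,0]},
  {"linear": [0,-0.12,0],"dr": [0,0,0]},
  {"linear": [0,-0.18,0],"dr": [0,0,0]},
  {"linear": [0,-0.24,0],"dr": [0,0,0]},
  {"linear": [0,-0.28,0],"dr": [0,0,0]},
])

```text
time_s: 8.07
eef_pos: [0.5393, -0.0581, 0.1017]
orientation: [0.0, 1.0, 0.0, 0.001]
ft_force: [-0.8, -0.7, -0.6]
width: 0.0002
grasp_force: 0.2
```

>>> move_arm([
  {"linear": [0,-0.02,0.02],"dr": [0,0,0]},
  {"linear": [0,-0.02,0.04],"dr": [0,0,0]},
  {"linear": [0,-0.02,0.06],"dr": [0,0,0]},
  {"linear": [0,-0.02,0.08],"dr": [0,0,0]},
  {"linear": [0,-0.02,0.1],"dr": [0,0,0]},
])

```text
time_s: 8.48
eef_pos: [0.5386, -0.0544, 0.074]
orientation: [0.0, 1.0, -0.0, -0.0]
ft_force: [-6.1, 1.5, 28.9]
width: 0.0001
grasp_force: 15.1
```

>>> move_arm([
  {"linear": [0,0,0],"dr": [0,0,0]},
  {"linear": [0,0,-0.1],"dr": [0,0,0]},
  {"linear": [0,0,-0.2],"dr": [0,0,0]},
  {"linear": [0,0.15,-0.25],"dr": [0,0,0]},
  {"linear": [0,0.3,-0.25],"dr": [0,0,0]},
])

```text
time_s: 8.9
eef_pos: [0.5409, -0.1291, 0.1404]
orientation: [0.001, 1.0, 0.002, 0.003]
ft_force: [0.6, -1.2, 0.4]
width: -0.0003
grasp_force: 0.0
```

```bash
python3 - <<'E'
from h import *
p,d=read_camera('scene'); a=p[140:310,90:260]; cv2.imwrite('pics/s1.png',cv2.resize(a[:,:,::-1],None,fx=3.5,fy=3.5,interpolation=3))
W=world('scene',d)
p,d=read_camera('top'); cv2.imwrite('pics/t1.png',cv2.resize(p[140:270,310:450,::-1],None,fx=4,fy=4,interpolation=3))
W=world('top',d)
for v in range(150,262,8): print(v,[np.round(W[v,u],3).tolist() for u in (395,405,412,420)])
E
```

```text
150 [[0.545, -0.091, 0.594], [0.542, -0.103, 0.602], [0.543, -0.113, 0.6], [0.543, -0.126, 0.598]]
158 [[0.532, -0.088, 0.599], [0.53, -0.101, 0.603], [0.532, -0.114, 0.596], [0.531, -0.125, 0.597]]
166 [[0.519, -0.087, 0.601], [0.522, -0.105, 0.59], [0.521, -0.114, 0.593], [0.52, -0.125, 0.593]]
174 [[0.507, -0.085, 0.603], [0.508, -0.101, 0.598], [0.507, -0.11, 0.6], [0.507, -0.121, 0.601]]
182 [[0.497, -0.086, 0.598], [0.497, -0.1, 0.597], [0.496, -0.109, 0.599], [0.496, -0.12, 0.6]]
190 [[0.486, -0.085, 0.596], [0.484, -0.098, 0.6], [0.484, -0.107, 0.602], [0.484, -0.119, 0.6]]
198 [[0.473, -0.082, 0.601], [0.473, -0.096, 0.604], [0.472, -0.105, 0.603], [0.472, -0.117, 0.602]]
206 [[0.462, -0.08, 0.604], [0.461, -0.093, 0.606], [0.461, -0.104, 0.605], [0.46, -0.114, 0.606]]
214 [[0.45, -0.079, 0.606], [0.45, -0.092, 0.608], [0.45, -0.102, 0.606], [0.449, -0.113, 0.605]]
222 [[0.439, -0.076, 0.61], [0.438, -0.09, 0.609], [0.438, -0.1, 0.609], [0.438, -0.111, 0.609]]
230 [[0.428, -0.075, 0.612], [0.427, -0.089, 0.61], [0.427, -0.099, 0.609], [0.427, -0.109, 0.611]]
238 [[0.417, -0.073, 0.613], [0.416, -0.087, 0.613], [0.416, -0.097, 0.611], [0.416, -0.107, 0.612]]
246 [[0.406, -0.073, 0.612], [0.406, -0.086, 0.613], [0.406, -0.096, 0.612], [0.405, -0.107, 0.612]]
254 [[0.395, -0.071, 0.613], [0.395, -0.084, 0.616], [0.395, -0.094, 0.614], [0.395, -0.105, 0.614]]
```

View pics/s1.png

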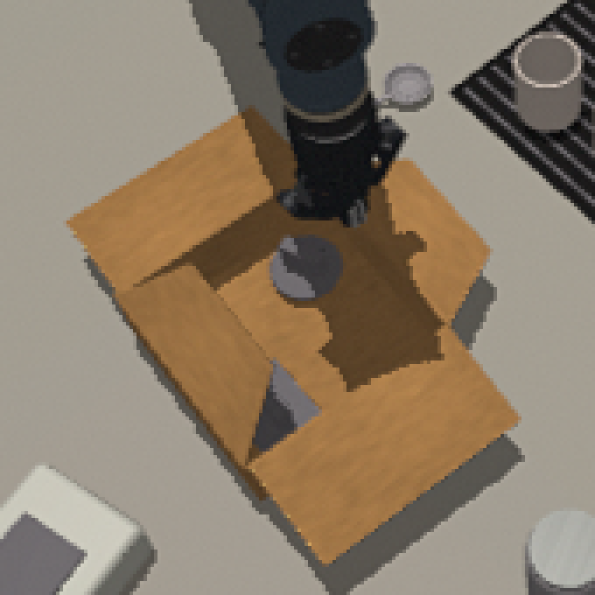

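View pics/t1.png

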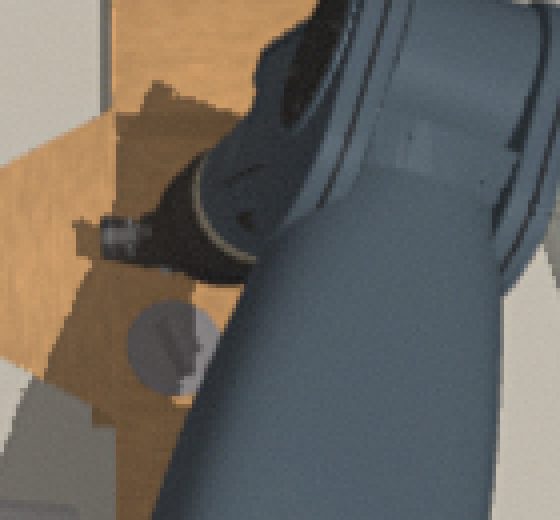

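>>> move_arm([
  {"linear": [0,0.17,0],"dr": [0,0,0]},
  {"linear": [0,0.34,0],"dr": [0,0,0]},
  {"linear": [0,0.34,0.08],"dr": [0,0,0]},
  {"linear": [0,0.34,0.15],"dr": [0,0,0]},
  {"linear": [0,0.34,0.15],"dr": [0,0,0]},
])

```text
time_s: 9.42
eef_pos: [0.5353, -0.2132, 0.0937]
orientation: [-0.002, 1.0, -0.001, -0.004]
ft_force: [-0.6, 0.8, -0.3]
width: 0.0
grasp_force: 0.0
```

>>> move_arm([
  {"linear": [0,0.14,0],"dr": [0,0,0]},
  {"linear": [0,0.17,-0.035],"dr": [0,0,0]},
  {"linear": [0,0.2,-0.065],"dr": [0,0,0]},
  {"linear": [0,0.24,-0.09],"dr": [0,0,0]},
  {"linear": [0,0.272,-0.112],"dr": [0,0,0]},
])

```text
time_s: 9.83
eef_pos: [0.5394, -0.2823, 0.1292]
orientation: [0.001, 1.0, 0.0, 0.001]
ft_force: [-0.1, 0.3, -0.5]
width: -0.0001
grasp_force: 0.2
```

>>> move_arm([
  {"linear": [0,0.08,-0.024],"dr": [0,0,0]},
  {"linear": [0,0.16,-0.024],"dr": [0,0,0]},
  {"linear": [0,0.22,0],"dr": [0,0,0]},
  {"linear": [0,0.26,0.03],"dr": [0,0,0]},
  {"linear": [0,0.3,0.06],"dr": [0,0,0]},
])

```text
time_s: 10.25
eef_pos: [0.5391, -0.3575, 0.1121]
orientation: [0.0, 1.0, 0.0, 0.0]
ft_force: [0.2, 1.1, 0.5]
width: 0.0001
grasp_force: 0.6
```

>>> move_arm([
  {"linear": [0,0.03,0.03],"dr": [0,0,0]},
  {"linear": [0,0.03,0.06],"dr": [0,0,0]},
  {"linear": [0,0.03,0.09],"dr": [0,0,0]},
  {"linear": [0,0.03,0.12],"dr": [0,0,0]},
  {"linear": [0,0.03,0.14],"dr": [0,0,0]},
])

```text
time_s: 10.67
eef_pos: [0.5387, -0.3634, 0.078]
orientation: [-0.0, 1.0, 0.001, -0.0]
ft_force: [-5.8, 4.5, 22.9]
width: 0.0
grasp_force: 10.8
```

>>> move_arm([
  {"linear": [0,0,-0.1],"dr": [0,0,0]},
  {"linear": [0,0,-0.25],"dr": [0,0,0]},
  {"linear": [-0.1,0,-0.4],"dr": [0,0,0]},
  {"linear": [-0.25,0,-0.5],"dr": [0,0,0]},
  {"linear": [-0.4,0,-0.5],"dr": [0,0,0]},
], gripper=1)

```text
time_s: 11.08
eef_pos: [0.4427, -0.3653, 0.208]
orientation: [0.004, 1.0, 0.002, 0.004]
ft_force: [0.4, -0.9, 1.1]
width: 0.0606
grasp_force: 0.0
```

>>> move_arm([
  {"linear": [-0.16,0,0],"dr": [0,0,0]},
  {"linear": [-0.32,0,0],"dr": [0,0,0]},
  {"linear": [-0.48,0,0],"dr": [0,0,0]},
  {"linear": [-0.6,0.1,0],"dr": [0,0,0]},
  {"linear": [-0.65,0.2,0],"dr": [0,0,0]},
])

```text
time_s: 11.5
eef_pos: [0.2746, -0.4124, 0.2019]
orientation: [-0.001, 1.0, 0.0, -0.001]
ft_force: [0.6, -0.9, 0.1]
width: 0.0852
grasp_force: 0.0
```

```bash
cat > lids.py <<'E'
from h import *
def lids(p,d,x=(.40,.68),y=(-.36,-.08),zh=(.042,.066),zp=(.013,.028)):
    W=world('top',d); hsv=cv2.cvtColor(p,cv2.COLOR_RGB2HSV)
    box=(W[...,0]>x[0])&(W[...,0]<x[1])&(W[...,1]>y[0])&(W[...,1]<y[1])
    g=box&((hsv[...,1]<70))
    for nm,(a,b) in dict(handle=zh,plate=zp).items():
        m=(g&(W[...,2]>a)&(W[...,2]<b)).astype(np.uint8)
        if nm=='plate': m=cv2.morphologyEx((g&(W[...,2]>a)).astype(np.uint8),cv2.MORPH_CLOSE,np.ones((3,3)))
        n,l,s,c=cv2.connectedComponentsWithStats(m)
        for i in range(1,n):
            if s[i,4]<12: continue
            P=W[l==i]; z=np.median(P[:,2]); 
            if nm=='plate': P=P[P[:,2]<b]
            r=cv2.minAreaRect(P[:,:2].astype(np.float32))
            print(nm,s[i,4],'z',round(z,3),'mid',P.mean(0).round(4),'rect',np.round(r[0],4),np.round(r[1],3),round(r[2],1),'px',c[i].round())
if __name__=='__main__':
    p,d=read_camera('top'); np.savez('cur.npz',p=p,d=d)
    cv2.imwrite('pics/t2.png',cv2.resize(p[140:280,320:460,::-1],None,fx=4,fy=4,interpolation=3))
    lids(p,d)
    for nm in ['lid_big','lid_small','lid_square','lid_oblong','carton']:
        L=landmark_of('top',nm); B=look_for('top',nm)
        print(nm,[(np.round(ray('top',*l['location'],.004)[:2],3).tolist(),round(l['confidence'],2)) for l in L[:2]],[(np.round(b['box']).tolist(),round(b['confidence'],2)) for b in B[:3]])
E
python3 lids.py
```

```text
handle 100 z 0.051 mid [ 0.5925 -0.2755  0.0503] rect [ 0.5931 -0.2763] [0.016 0.044] 89.7 px [392. 189.]
handle 94 z 0.051 mid [ 0.4906 -0.1643  0.0508] rect [ 0.4913 -0.165 ] [0.043 0.016] 21.3 px [356. 225.]
plate 649 z nan mid [ 0.5917 -0.2738  0.018 ] rect [ 0.5928 -0.2769] [0.065 0.09 ] 88.7 px [389. 191.]
plate 451 z nan mid [ 0.4896 -0.1623  0.0183] rect [ 0.491  -0.1649] [0.067 0.067] 0.4 px [353. 227.]
lid_big [([0.386, -0.003], 0.38)] [([222.0, 164.0, 255.0, 200.0], 0.6), ([235.0, 211.0, 261.0, 240.0], 0.3)]
lid_small [([0.483, -0.161], 0.75), ([0.497, 0.137], 0.4)] [([340.0, 216.0, 366.0, 242.0], 0.65)]
lid_square [] []
lid_oblong [([0.59, -0.277], 0.82)] [([378.0, 181.0, 400.0, 206.0], 0.76), ([305.0, 132.0, 443.0, 286.0], 0.41)]
carton [([0.545, -0.219], 0.83)] [([308.0, 130.0, 444.0, 287.0], 0.64), ([171.0, 212.0, 197.0, 250.0], 0.57), ([339.0, 241.0, 414.0, 290.0], 0.3)]
```

View pics/t2.png

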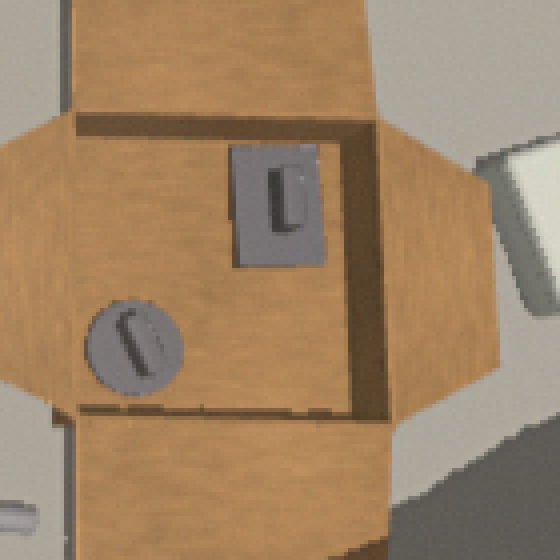

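Only two lids are there. The oblong lid is at crop (278,205), world (0.593,-0.276), and the small round one is at (135,348), world (0.491,-0.165). All four flaps lie back. I'll take the oblong lid first.

>>> move_arm([
  {"linear": [0.64,-0.27,0],"dr": [0,0,0.003]},
  {"linear": [0.64,-0.27,0],"dr": [0,0,0.003]},
  {"linear": [0.64,-0.27,0],"dr": [0,0,0.003]},
  {"linear": [0.64,-0.27,0],"dr": [0,0,0.003]},
  {"linear": [0.64,-0.27,0],"dr": [0,0,0.003]},
], gripper=0.5)

```text
time_s: 12.47
eef_pos: [0.4429, -0.3432, 0.2018]
orientation: [-0.001, 1.0, -0.006, 0.002]
ft_force: [-1.3, 0.5, 0.1]
width: 0.0431
grasp_force: 0.0
```

>>> move_arm([
  {"linear": [0.64,-0.27,0],"dr": [0,0,0]},
  {"linear": [0.64,-0.27,0],"dr": [0,0,0]},
  {"linear": [0.64,-0.27,0],"dr": [0,0,0]},
  {"linear": [0.64,-0.27,0],"dr": [0,0,0]},
  {"linear": [0.64,-0.27,0],"dr": [0,0,0]},
])

```text
time_s: 12.88
eef_pos: [0.6039, -0.2781, 0.1995]
orientation: [-0.002, 1.0, -0.006, 0.0]
ft_force: [-1.2, -0.0, -0.1]
width: 0.0428
grasp_force: 0.0
```

>>> move_arm([
  {"linear": [0,0,0.15],"dr": [0,0,0]},
  {"linear": [0,0,0.3],"dr": [0,0,0]},
  {"linear": [0,0,0.4],"dr": [0,0,0]},
  {"linear": [0,0,0.4],"dr": [0,0,0]},
  {"linear": [0,0,0.4],"dr": [0,0,0]},
])

```text
time_s: 13.3
eef_pos: [0.597, -0.281, 0.0998]
orientation: [-0.001, 1.0, -0.009, -0.002]
ft_force: [0.5, -0.3, 0.6]
width: 0.0425
grasp_force: 0.0
```

>>> move_arm([
  {"linear": [-0.016,-0.02,0],"dr": [0,0,0]},
  {"linear": [-0.016,-0.02,0.1],"dr": [0,0,0]},
  {"linear": [-0.016,-0.02,0.2],"dr": [0,0,0]},
  {"linear": [-0.016,-0.02,0.26],"dr": [0,0,0]},
  {"linear": [-0.016,-0.02,0.26],"dr": [0,0,0]},
])

```text
time_s: 13.72
eef_pos: [0.5939, -0.2765, 0.0364]
orientation: [-0.001, 1.0, -0.009, -0.001]
ft_force: [-0.9, 0.7, -0.6]
width: 0.0427
grasp_force: 0.0
```

>>> move_arm([
  {"linear": [0,0,0],"dr": [0,0,0]},
  {"linear": [0,0,0],"dr": [0,0,0]},
  {"linear": [0,0,0],"dr": [0,0,0]},
  {"linear": [0,0,0],"dr": [0,0,0]},
  {"linear": [0,0,0],"dr": [0,0,0]},
], gripper=0, squeeze=50)

```text
time_s: 14.13
eef_pos: [0.5972, -0.2784, 0.0411]
orientation: [0.002, 1.0, -0.009, 0.003]
ft_force: [0.0, -0.2, 7.0]
width: 0.0149
grasp_force: 51.7
```

>>> move_arm([
  {"linear": [0,0,0],"dr": [0,0,0]},
  {"linear": [0,0,0],"dr": [0,0,0]},
  {"linear": [0,0,0],"dr": [0,0,0]},
  {"linear": [0,0,0],"dr": [0,0,0]},
  {"linear": [0,0,0],"dr": [0,0,0]},
])

```text
time_s: 14.55
eef_pos: [0.5972, -0.2784, 0.0411]
orientation: [0.002, 1.0, -0.009, 0.003]
ft_force: [-1.0, -0.1, 6.5]
width: 0.0151
grasp_force: 51.7
```

>>> move_arm([
  {"linear": [0,0,-0.1],"dr": [0,0,0]},
  {"linear": [0,0,-0.2],"dr": [0,0,0]},
  {"linear": [0,0,-0.35],"dr": [0,0,0]},
  {"linear": [0,0,-0.5],"dr": [0,0,0]},
  {"linear": [0,0,-0.6],"dr": [0,0,0]},
])

```text
time_s: 14.97
eef_pos: [0.5959, -0.2776, 0.1922]
orientation: [0.001, 1.0, -0.009, 0.002]
ft_force: [0.2, -0.4, 1.0]
width: 0.0148
grasp_force: 50.8
```

>>> move_arm([
  {"linear": [-0.024,-0.12,0],"dr": [0,0,0]},
  {"linear": [-0.048,-0.24,0],"dr": [0,0,0]},
  {"linear": [-0.072,-0.36,0],"dr": [0,0,0]},
  {"linear": [-0.096,-0.48,0],"dr": [0,0,0]},
  {"linear": [-0.12,-0.594,0],"dr": [0,0,0]},
])

```text
time_s: 15.38
eef_pos: [0.5675, -0.1267, 0.1879]
orientation: [0.0, 1.0, -0.009, 0.001]
ft_force: [0.9, 1.9, -0.3]
width: 0.0149
grasp_force: 50.8
```

```bash
python3 cans.py; python3 -c "
from h import *
p,d=read_camera('top'); cv2.imwrite('pics/t3.png',cv2.resize(p[:,:,::-1],(800,600)))
print(read_state()['width'])"
```

```text
big
   ([0.5156, 0.4945], [0.046, 0.011], 2.4, [0.5154, 0.4985], 0.0231)
   ([0.5846, 0.3039], [0.027, 0.079], 0.6, [0.5978, 0.3041], 0.0394)
small
   ([0.4977, 0.2911], [0.076, 0.018], 21.1, [0.4946, 0.2993], 0.0383)
   ([0.5146, 0.4931], [0.046, 0.008], 2.3, [0.5144, 0.4972], 0.0233)
   ([0.4986, 0.1395], [0.065, 0.065], 88.5, [0.4992, 0.1393], 0.0337)
   ([0.5809, 0.2865], [0.011, 0.056], 29.9, [0.585, 0.2888], 0.0281)
   ([0.5875, 0.1667], [0.08, 0.022], 88.6, [0.5959, 0.1665], 0.0402)
square
   ([0.5154, 0.4927], [0.043, 0.011], 2.3, [0.5152, 0.4981], 0.0218)
   ([0.5865, 0.1664], [0.08, 0.022], 88.6, [0.5963, 0.1662], 0.0399)
   ([0.5819, 0.2841], [0.009, 0.05], 35.9, [0.5854, 0.2866], 0.0253)
oblong
   ([0.4875, 0.3177], [0.088, 0.063], 8.1, [0.4875, 0.3193], 0.0529)
   ([0.5152, 0.4936], [0.047, 0.011], 2.3, [0.515, 0.4976], 0.0235)
   ([0.4992, 0.1396], [0.065, 0.066], 88.5, [0.4992, 0.1393], 0.0341)
   ([0.5888, 0.1704], [0.034, 0.006], 69.9, [0.5872, 0.171], 0.0173)
0.014751058626930647
```

View pics/t3.png

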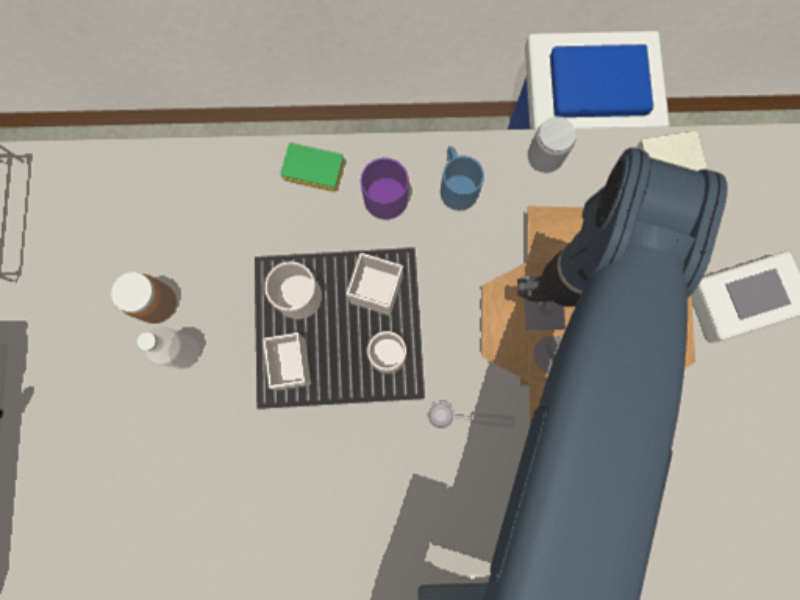

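>>> move_arm([
  {"linear": [-0.024,-0.12,0],"dr": [0,0,0]},
  {"linear": [-0.048,-0.24,0],"dr": [0,0,0]},
  {"linear": [-0.072,-0.36,0],"dr": [0,0,0]},
  {"linear": [-0.096,-0.48,0],"dr": [0,0,0]},
  {"linear": [-0.118,-0.591,0],"dr": [0,0,0]},
])

```text
time_s: 15.9
eef_pos: [0.5409, 0.0212, 0.1878]
orientation: [0.0, 1.0, -0.009, 0.001]
ft_force: [1.0, -0.9, -0.7]
width: 0.0147
grasp_force: 50.8
```

>>> move_arm([
  {"linear": [-0.024,-0.12,0],"dr": [0,0,0]},
  {"linear": [-0.048,-0.24,0],"dr": [0,0,0]},
  {"linear": [-0.072,-0.36,0],"dr": [0,0,0]},
  {"linear": [-0.096,-0.48,0],"dr": [0,0,0]},
  {"linear": [-0.118,-0.591,0],"dr": [0,0,0]},
])

```text
time_s: 16.32
eef_pos: [0.5191, 0.0954, 0.1875]
orientation: [-0.016, 1.0, 0.019, -0.0]
ft_force: [0.2, -0.5, -0.4]
width: 0.0149
grasp_force: 50.8
```

>>> move_arm([
  {"linear": [-0.024,-0.12,0],"dr": [0,0,-0.005]},
  {"linear": [-0.048,-0.24,0],"dr": [0,0,-0.01]},
  {"linear": [-0.072,-0.36,0],"dr": [0,0,-0.015]},
  {"linear": [-0.096,-0.48,0],"dr": [0,0,-0.02]},
  {"linear": [-0.118,-0.591,0],"dr": [0,0,-0.025]},
])

```text
time_s: 16.73
eef_pos: [0.494, 0.1987, 0.1917]
orientation: [-0.025, 0.993, 0.114, -0.001]
ft_force: [0.9, -0.7, -0.5]
width: 0.0152
grasp_force: 50.8
```

>>> move_arm([
  {"linear": [0,0,0],"dr": [0,0,0]},
  {"linear": [0,0,0.05],"dr": [0,0,0]},
  {"linear": [0,0,0.1],"dr": [0,0,0]},
  {"linear": [0,0,0.1],"dr": [0,0,0]},
  {"linear": [0,0,0.1],"dr": [0,0,0]},
])

```text
time_s: 17.15
eef_pos: [0.4926, 0.1982, 0.1641]
orientation: [-0.025, 0.993, 0.114, -0.003]
ft_force: [0.5, -0.3, -1.0]
width: 0.0152
grasp_force: 50.8
```

```bash
cat > held.py <<'E'
from h import *
s=read_state(); print(s['eef_pos'].round(4),s['orientation'].round(4),s['width'])
e=s['eef_pos']
for n in('top','scene'):
    p,d=read_camera(n); W=world(n,d); cv2.imwrite(f'pics/h_{n}_{s["time_s"]:.1f}.png',cv2.resize(p[:,:,::-1],None,fx=1.5,fy=1.5))
    hsv=cv2.cvtColor(p,cv2.COLOR_RGB2HSV)
    r=np.hypot(W[...,0]-e[0],W[...,1]-e[1]); z=W[...,2]-e[2]
    m=(r<.065)&(z<-.01)&(z>-.045)&(hsv[...,1]<70)
    P=W[m]; print(n,m.sum(),'z hist',np.histogram(z[m],8))
    t=P[(P[:,2]-e[2]>-.033)&(P[:,2]-e[2]<-.014)]
    if len(t)>10:
        q=cv2.minAreaRect(t[:,:2].astype(np.float32)); print(np.round(q[0],4),np.round(q[1],3),round(q[2],1),t.min(0).round(4),t.max(0).round(4))
E
python3 held.py; python3 cans.py | grep -A1 -E "oblong|small"
```

```text
[0.4926 0.1982 0.1641] [-0.0252  0.9932  0.1135 -0.0032] 0.015174242082664132
top 0 z hist (array([0, 0, 0, 0, 0, 0, 0, 0]), array([0.   , 0.125, 0.25 , 0.375, 0.5  , 0.625, 0.75 , 0.875, 1.   ]))
scene 262 z hist (array([ 1, 15, 47, 69, 78, 36, 14,  2]), array([-0.03137755, -0.02873146, -0.02608537, -0.02343928, -0.02079318,
       -0.01814709, -0.015501  , -0.0128549 , -0.01020881]))
[0.4896 0.1958] [0.09  0.068] 12.5 [0.4494 0.1572 0.1328] [0.5381 0.2338 0.15  ]
small
   ([0.5157, 0.4936], [0.01, 0.044], 88.8, [0.5158, 0.4959], 0.0221)
--
oblong
   ([0.4859, 0.3292], [0.088, 0.041], 9.0, [0.4864, 0.3287], 0.048)
```

```bash
python3 -c "
from cell import *; print(read_state()['joints'].round(3))"
```

```text
[ 0.227  0.053 -0.04   1.473  0.051  3.141]
```

>>> move_arm([
  {"linear": [0,0,-0.1],"dr": [0,0,-0.02]},
  {"linear": [0,0,-0.1],"dr": [0,0,-0.04]},
  {"linear": [0,0,-0.1],"dr": [0,0,-0.06]},
  {"linear": [0,0,-0.1],"dr": [0,0,-0.08]},
  {"linear": [0,0,-0.1],"dr": [0,0,-0.095]},
])

```text
time_s: 17.72
eef_pos: [0.4945, 0.1983, 0.1925]
orientation: [-0.025, 0.914, 0.404, 0.007]
ft_force: [0.3, -0.1, -1.1]
width: 0.0144
grasp_force: 54.9
```

>>> move_arm([
  {"linear": [0,0,0],"dr": [0,0,-0.02]},
  {"linear": [0,0,0],"dr": [0,0,-0.04]},
  {"linear": [0,0,0],"dr": [0,0,-0.06]},
  {"linear": [0,0,0],"dr": [0,0,-0.08]},
  {"linear": [0,0,0],"dr": [0,0,-0.095]},
])

```text
time_s: 18.13
eef_pos: [0.4944, 0.1982, 0.1922]
orientation: [-0.021, 0.755, 0.655, 0.014]
ft_force: [-0.2, 0.7, -0.5]
width: 0.0147
grasp_force: 55.1
```

>>> move_arm([
  {"linear": [0,0,0],"dr": [0,0,-0.02]},
  {"linear": [0,0,0],"dr": [0,0,-0.04]},
  {"linear": [0,0,0],"dr": [0,0,-0.06]},
  {"linear": [0,0,0],"dr": [0,0,-0.08]},
  {"linear": [0,0,0],"dr": [0,0,-0.098]},
])

```text
time_s: 18.55
eef_pos: [0.4944, 0.1982, 0.1923]
orientation: [-0.016, 0.521, 0.853, 0.02]
ft_force: [1.0, -0.4, -0.6]
width: 0.0146
grasp_force: 55.1
```

>>> move_arm([
  {"linear": [0,0,0],"dr": [0,0,-0.02]},
  {"linear": [0,0,0],"dr": [0,0,-0.04]},
  {"linear": [0,0,0],"dr": [0,0,-0.06]},
  {"linear": [0,0,0],"dr": [0,0,-0.08]},
  {"linear": [0,0,0],"dr": [0,0,-0.098]},
])

```text
time_s: 18.97
eef_pos: [0.4944, 0.1982, 0.1923]
orientation: [-0.009, 0.238, 0.971, 0.024]
ft_force: [-0.2, 0.4, -0.2]
width: 0.015
grasp_force: 55.1
```

>>> move_arm([
  {"linear": [0,0,0],"dr": [0,0,-0.02]},
  {"linear": [0,0,0],"dr": [0,0,-0.04]},
  {"linear": [0,0,0],"dr": [0,0,-0.06]},
  {"linear": [0,0,0],"dr": [0,0,-0.08]},
  {"linear": [0,0,0],"dr": [0,0,-0.098]},
])

```text
time_s: 19.38
eef_pos: [0.4944, 0.1983, 0.1923]
orientation: [-0.002, -0.067, 0.997, 0.026]
ft_force: [-0.5, 0.3, -1.3]
width: 0.0149
grasp_force: 55.1
```

```bash
cat > go.py <<'E'
# usage: go.py x y z yaw_deg -> shift and turn in tool axes, fractions
import sys; from h import *
from scipy.spatial.transform import Rotation as Ro
x,y,z,yaw=map(float,sys.argv[1:5]); s=read_state(); q=s['orientation']
R=Ro.from_quat([q[1],q[2],q[3],q[0]]); T=Ro.from_euler('z',yaw,degrees=True)*Ro.from_euler('x',180,degrees=True)
print('eef',s['eef_pos'].round(4),'yaw',np.degrees(np.arctan2(*R.as_matrix()[1::-1,0])).round(1),'w',round(s['width'],4),'j',s['joints'].round(2))
print('linear',(R.inv().apply(np.array([x,y,z])-s['eef_pos'])/.25).round(3),'dr',((R.inv()*T).as_rotvec()/2/np.pi).round(4))
E
python3 go.py .4872 .318 .165 188.1
```

```text
eef [0.4944 0.1983 0.1923] yaw -172.3 w 0.0149 j [0.23 0.05 0.01 1.52 0.05 0.09]
linear [-0.036  0.472  0.134] dr [ 0.0082  0.0001 -0.0011]
```

>>> move_arm([
  {"linear": [-0.007,0.094,0.03],"dr": [0.008,0,-0.001]},
  {"linear": [-0.014,0.188,0.06],"dr": [0.008,0,-0.001]},
  {"linear": [-0.022,0.282,0.08],"dr": [0.008,0,-0.001]},
  {"linear": [-0.03,0.376,0.11],"dr": [0.008,0,-0.001]},
  {"linear": [-0.036,0.472,0.134],"dr": [0.008,0,-0.001]},
])

```text
time_s: 19.8
eef_pos: [0.4878, 0.3191, 0.1644]
orientation: [-0.0, -0.067, 0.998, 0.001]
ft_force: [-0.0, 0.1, -0.8]
width: 0.015
grasp_force: 55.1
```

>>> move_arm([
  {"linear": [0,0,0],"dr": [0,0,0]},
  {"linear": [0,0,0],"dr": [0,0,0]},
  {"linear": [0,0,0],"dr": [0,0,0]},
  {"linear": [0,0,0],"dr": [0,0,0]},
  {"linear": [0,0,0],"dr": [0,0,0]},
])

```text
time_s: 20.22
eef_pos: [0.488, 0.3172, 0.1648]
orientation: [-0.0, -0.067, 0.998, 0.001]
ft_force: [0.2, -0.2, -0.7]
width: 0.0149
grasp_force: 55.0
```

```bash
python3 held.py; ls pics; python3 go.py .4872 .318 .11 188.1
```

```text
[0.488  0.3172 0.1648] [-2.000e-04 -6.690e-02  9.978e-01  6.000e-04] 0.014866972197810828
top 325 z hist (array([ 13,  66, 145,  87,   8,   2,   0,   4]), array([-0.02858651, -0.02631149, -0.02403648, -0.02176146, -0.01948644,
       -0.01721143, -0.01493641, -0.01266139, -0.01038638]))
[0.4905 0.3131] [0.09  0.057] 7.9 [0.4435 0.2807 0.1362] [0.5382 0.3376 0.1497]
scene 257 z hist (array([11, 25, 49, 64, 68, 30,  5,  5]), array([-0.02908318, -0.02675917, -0.02443517, -0.02211117, -0.01978716,
       -0.01746316, -0.01513916, -0.01281515, -0.01049115]))
[0.491  0.3131] [0.091 0.068] 8.2 [0.4457 0.2793 0.1357] [0.5405 0.3504 0.1506]
c0.png
h_scene_17.1.png
h_scene_20.2.png
h_top_17.1.png
h_top_20.2.png
s1.png
scene0.png
t1.png
t2.png
t3.png
top0.png
eef [0.4879 0.3173 0.1646] yaw -172.3 w 0.0151 j [0.46 0.19 0.11 1.49 0.   0.33]
linear [0.002 0.003 0.218] dr [ 0.0002 -0.0001 -0.0012]
```

>>> move_arm([
  {"linear": [0.013,0.004,0],"dr": [0,0,0]},
  {"linear": [0.013,0.004,0.04],"dr": [0,0,0]},
  {"linear": [0.013,0.004,0.08],"dr": [0,0,0]},
  {"linear": [0.013,0.004,0.13],"dr": [0,0,0]},
  {"linear": [0.013,0.004,0.17],"dr": [0,0,0]},
])

```text
time_s: 20.73
eef_pos: [0.4831, 0.3183, 0.1192]
orientation: [-0.002, -0.068, 0.998, 0.0]
ft_force: [-0.0, 0.1, -0.6]
width: 0.0148
grasp_force: 55.0
```

>>> move_arm([
  {"linear": [0,0,0.01],"dr": [0,0,0]},
  {"linear": [0,0,0.02],"dr": [0,0,0]},
  {"linear": [0,0,0.03],"dr": [0,0,0]},
  {"linear": [0,0,0.04],"dr": [0,0,0]},
  {"linear": [0,0,0.04],"dr": [0,0,0]},
])

```text
time_s: 21.15
eef_pos: [0.4838, 0.3186, 0.1111]
orientation: [-0.001, -0.068, 0.998, 0.0]
ft_force: [-0.1, -0.0, -1.1]
width: 0.0147
grasp_force: 55.1
```

>>> move_arm([
  {"linear": [0,0,0.006],"dr": [0,0,0]},
  {"linear": [0,0,0.012],"dr": [0,0,0]},
  {"linear": [0,0,0.016],"dr": [0,0,0]},
  {"linear": [0,0,0.018],"dr": [0,0,0]},
  {"linear": [0,0,0.018],"dr": [0,0,0]},
])

```text
time_s: 21.57
eef_pos: [0.4839, 0.3187, 0.107]
orientation: [-0.001, -0.068, 0.998, 0.0]
ft_force: [0.0, 0.8, -0.6]
width: 0.0143
grasp_force: 55.1
```

>>> move_arm([
  {"linear": [0,0,0],"dr": [0,0,0]},
  {"linear": [0,0,0],"dr": [0,0,0]},
  {"linear": [0,0,0],"dr": [0,0,0]},
  {"linear": [0,0,0],"dr": [0,0,0]},
  {"linear": [0,0,0],"dr": [0,0,0]},
], gripper=0.5)

```text
time_s: 21.98
eef_pos: [0.4841, 0.3188, 0.1073]
orientation: [-0.0, -0.068, 0.998, 0.001]
ft_force: [0.1, 0.5, -1.3]
width: 0.0425
grasp_force: 0.0
```

>>> move_arm([
  {"linear": [0,0,-0.05],"dr": [0,0,0]},
  {"linear": [0,0,-0.15],"dr": [0,0,0]},
  {"linear": [0,0,-0.25],"dr": [0,0,0]},
  {"linear": [0,0,-0.35],"dr": [0,0,0]},
  {"linear": [0,0,-0.4],"dr": [0,0,0]},
])

```text
time_s: 22.4
eef_pos: [0.4854, 0.3193, 0.2122]
orientation: [0.002, -0.068, 0.998, 0.002]
ft_force: [0.6, 0.1, 0.7]
width: 0.0425
grasp_force: 0.0
```

```bash
python3 go.py .491 -.165 .22 200
```

```text
eef [0.4854 0.3193 0.2122] yaw -172.2 w 0.0425 j [0.47 0.18 0.19 1.57 0.   0.33]
linear [ 0.239 -1.922 -0.038] dr [ 0.0004  0.0008 -0.034 ]
```

>>> move_arm([
  {"linear": [0.08,-0.64,0],"dr": [0,0,0]},
  {"linear": [0.08,-0.64,0],"dr": [0,0,0]},
  {"linear": [0.08,-0.64,0],"dr": [0,0,0]},
  {"linear": [0.08,-0.64,0],"dr": [0,0,0]},
  {"linear": [0.08,-0.64,0],"dr": [0,0,0]},
])

```text
time_s: 22.82
eef_pos: [0.4863, 0.1519, 0.2085]
orientation: [0.0, -0.064, 0.998, -0.001]
ft_force: [0.9, 0.7, -0.5]
width: 0.0426
grasp_force: 0.0
```

>>> move_arm([
  {"linear": [0.08,-0.64,0],"dr": [0,0,0]},
  {"linear": [0.08,-0.64,0],"dr": [0,0,0]},
  {"linear": [0.08,-0.64,0],"dr": [0,0,0]},
  {"linear": [0.08,-0.64,0],"dr": [0,0,0]},
  {"linear": [0.08,-0.64,0],"dr": [0,0,0]},
])

```text
time_s: 23.23
eef_pos: [0.4881, -0.0094, 0.2079]
orientation: [-0.0, -0.064, 0.998, -0.001]
ft_force: [0.1, -0.6, 0.1]
width: 0.043
grasp_force: 0.0
```

>>> move_arm([
  {"linear": [0.08,-0.64,0],"dr": [0,0,-0.0377]},
  {"linear": [0.08,-0.64,0],"dr": [0,0,-0.0377]},
  {"linear": [0.08,-0.64,0],"dr": [0,0,-0.0377]},
  {"linear": [0.08,-0.64,0],"dr": [0,0,-0.0377]},
  {"linear": [0.08,-0.64,0],"dr": [0,0,-0.0377]},
])

```text
time_s: 23.65
eef_pos: [0.4897, -0.1707, 0.2073]
orientation: [-0.0, -0.182, 0.983, -0.002]
ft_force: [-1.0, 0.5, -0.6]
width: 0.0429
grasp_force: 0.0
```

```bash
python3 go.py .491 -.165 .09 201.3; python3 go.py .491 -.165 .038 201.3; python3 - <<'E'
from h import *
from lids import lids
p,d=read_camera('top'); np.savez('cur.npz',p=p,d=d); lids(p,d)
print('on can'); lids(p,d,(.42,.56),(.26,.38),(.112,.125),(.078,.092))
cv2.imwrite('pics/t4.png',cv2.resize(p[120:290,150:430,::-1],None,fx=2.8,fy=2.8,interpolation=3))
E
python3 cans.py | grep -A3 -E "small"
```

```text
eef [ 0.4897 -0.1707  0.2073] yaw -159.0 w 0.0429 j [-0.46  0.03  0.01  1.56 -0.   -0.83]
linear [-0.013  0.021  0.469] dr [-0.0005 -0.0002 -0.0009]
eef [ 0.4897 -0.1707  0.2073] yaw -159.0 w 0.0429 j [-0.46  0.03  0.01  1.56 -0.   -0.83]
linear [-0.014  0.021  0.677] dr [-0.0005 -0.0002 -0.0009]
handle 86 z 0.052 mid [ 0.491  -0.1629  0.0513] rect [ 0.4909 -0.1639] [0.043 0.014] 20.5 px [356. 225.]
plate 10876 z nan mid [ 0.4897 -0.1631  0.018 ] rect [ 0.5676 -0.3966] [0.131 0.554] 12.1 px [445. 201.]
on can
handle 102 z 0.117 mid [0.4858 0.3176 0.1172] rect [0.486  0.3178] [0.042 0.017] 5.2 px [179. 229.]
plate 789 z nan mid [0.4849 0.317  0.0835] rect [0.486  0.3183] [0.09  0.065] 8.2 px [181. 231.]
small
   ([0.5096, 0.4931], [0.011, 0.039], 80.2, [0.5103, 0.497], 0.0196)
   ([0.4858, 0.3178], [0.09, 0.064], 7.8, [0.4856, 0.3183], 0.0537)
   ([0.4986, 0.1395], [0.065, 0.065], 88.5, [0.4992, 0.1393], 0.0337)
```

View pics/t4.png

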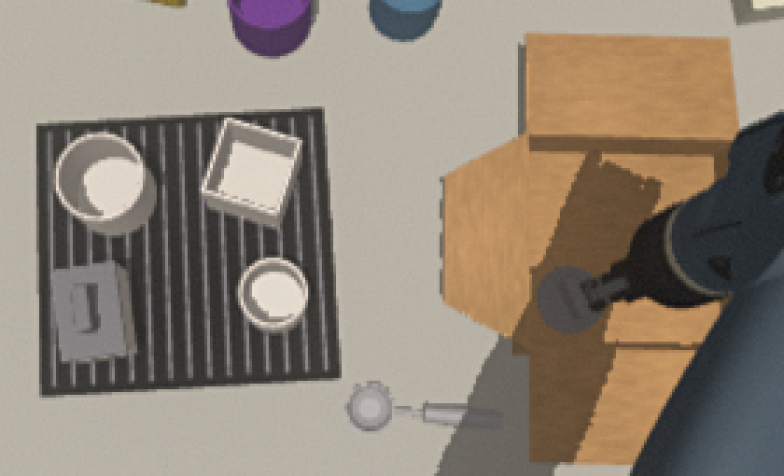

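The oblong lid sits flush on its canister at crop (88,310). Below the gripper, at (570,298), is the small lid. Now I'll grasp it.

>>> move_arm([
  {"linear": [-0.014,0.021,0.1],"dr": [0,0,-0.001]},
  {"linear": [-0.014,0.021,0.2],"dr": [0,0,-0.001]},
  {"linear": [-0.014,0.021,0.3],"dr": [0,0,-0.001]},
  {"linear": [-0.014,0.021,0.4],"dr": [0,0,-0.001]},
  {"linear": [-0.014,0.021,0.46],"dr": [0,0,-0.001]},
])

```text
time_s: 24.17
eef_pos: [0.4896, -0.1557, 0.0893]
orientation: [-0.002, -0.189, 0.982, 0.002]
ft_force: [-0.3, 0.3, -1.0]
width: 0.0424
grasp_force: 0.0
```

>>> move_arm([
  {"linear": [0,0,0.05],"dr": [0,0,0]},
  {"linear": [0,0,0.1],"dr": [0,0,0]},
  {"linear": [0,0,0.15],"dr": [0,0,0]},
  {"linear": [0,0,0.2],"dr": [0,0,0]},
  {"linear": [0,0,0.2],"dr": [0,0,0]},
])

```text
time_s: 24.58
eef_pos: [0.489, -0.1555, 0.0393]
orientation: [-0.002, -0.189, 0.982, 0.002]
ft_force: [-0.4, 0.2, -0.6]
width: 0.0426
grasp_force: 0.0
```

>>> move_arm([
  {"linear": [0,0,0],"dr": [0,0,0]},
  {"linear": [0,0,0],"dr": [0,0,0]},
  {"linear": [0,0,0],"dr": [0,0,0]},
  {"linear": [0,0,0],"dr": [0,0,0]},
  {"linear": [0,0,0],"dr": [0,0,0]},
], gripper=0)

```text
time_s: 25.0
eef_pos: [0.4917, -0.1588, 0.0431]
orientation: [0.001, -0.188, 0.982, 0.0]
ft_force: [1.0, 1.4, 3.5]
width: 0.0151
grasp_force: 51.5
```

>>> move_arm([
  {"linear": [0,0,0],"dr": [0,0,0]},
  {"linear": [0,0,0],"dr": [0,0,0]},
  {"linear": [0,0,-0.05],"dr": [0,0,0]},
  {"linear": [0,0,-0.1],"dr": [0,0,0]},
  {"linear": [0,0,-0.2],"dr": [0,0,0]},
])

```text
time_s: 25.42
eef_pos: [0.4878, -0.1579, 0.0886]
orientation: [-0.004, -0.188, 0.982, 0.003]
ft_force: [-0.5, 0.0, -1.8]
width: 0.0152
grasp_force: 50.9
```

>>> move_arm([
  {"linear": [0,0,-0.1],"dr": [0,0,0]},
  {"linear": [0,0,-0.2],"dr": [0,0,0]},
  {"linear": [0,0,-0.3],"dr": [0,0,0]},
  {"linear": [0,0,-0.4],"dr": [0,0,0]},
  {"linear": [0,0,-0.4],"dr": [0,0,0]},
])

```text
time_s: 25.83
eef_pos: [0.4932, -0.1605, 0.1973]
orientation: [0.003, -0.188, 0.982, -0.002]
ft_force: [0.4, -0.3, 1.2]
width: 0.015
grasp_force: 50.9
```

```bash
python3 go.py .4988 .1395 .17 205; python3 cans.py | grep -A4 -E "small"
```

```text
eef [ 0.4932 -0.1605  0.1973] yaw -158.3 w 0.015 j [-0.44  0.02 -0.02  1.53 -0.   -0.82]
linear [-0.463  1.107  0.105] dr [-0.001   0.0008 -0.0093]
small
   ([0.5112, 0.4926], [0.009, 0.041], 84.2, [0.5117, 0.4971], 0.0206)
   ([0.4858, 0.3178], [0.09, 0.064], 7.7, [0.4856, 0.3183], 0.0537)
   ([0.4986, 0.1395], [0.065, 0.065], 88.5, [0.4992, 0.1393], 0.0337)
   ([0.5794, 0.288], [0.01, 0.052], 27.3, [0.5836, 0.2902], 0.0263)
```

>>> move_arm([
  {"linear": [-0.05,0.11,0],"dr": [0,0,0]},
  {"linear": [-0.09,0.22,0],"dr": [0,0,0]},
  {"linear": [-0.14,0.33,0],"dr": [0,0,0]},
  {"linear": [-0.18,0.44,0],"dr": [0,0,0]},
  {"linear": [-0.23,0.55,0],"dr": [0,0,0]},
])

```text
time_s: 26.3
eef_pos: [0.4919, -0.0088, 0.1894]
orientation: [-0.003, -0.188, 0.982, 0.001]
ft_force: [-0.1, 0.0, -0.5]
width: 0.0149
grasp_force: 50.9
```

>>> move_arm([
  {"linear": [-0.05,0.11,0],"dr": [0,0,0]},
  {"linear": [-0.09,0.22,0],"dr": [0,0,0]},
  {"linear": [-0.14,0.33,0.03],"dr": [0,0,0]},
  {"linear": [-0.18,0.44,0.06],"dr": [0,0,0]},
  {"linear": [-0.233,0.557,0.1],"dr": [0,0,0]},
])

```text
time_s: 26.72
eef_pos: [0.495, 0.1419, 0.165]
orientation: [-0.002, -0.188, 0.982, 0.0]
ft_force: [0.4, -0.3, -0.6]
width: 0.0147
grasp_force: 50.9
```

>>> move_arm([
  {"linear": [0,0,0],"dr": [0,0,0]},
  {"linear": [0,0,0],"dr": [0,0,0]},
  {"linear": [0,0,0],"dr": [0,0,0]},
  {"linear": [0,0,0],"dr": [0,0,0]},
  {"linear": [0,0,0],"dr": [0,0,0]},
])

```text
time_s: 27.13
eef_pos: [0.4962, 0.1399, 0.1669]
orientation: [-0.001, -0.187, 0.982, 0.0]
ft_force: [0.4, -0.1, -0.5]
width: 0.015
grasp_force: 50.9
```

```bash
python3 held.py; python3 go.py .4988 .1395 .12 201.7;  python3 cans.py | grep -A4 -E "small"
```

```text
[0.4962 0.1399 0.1669] [-6.000e-04 -1.873e-01  9.823e-01  4.000e-04] 0.015009677393514038
top 0 z hist (array([0, 0, 0, 0, 0, 0, 0, 0]), array([0.   , 0.125, 0.25 , 0.375, 0.5  , 0.625, 0.75 , 0.875, 1.   ]))
scene 180 z hist (array([11, 28, 54, 31, 32, 12,  8,  4]), array([-0.02893673, -0.02685018, -0.02476364, -0.02267709, -0.02059054,
       -0.01850399, -0.01641745, -0.0143309 , -0.01224435]))
[0.4999 0.1342] [0.068 0.059] 65.9 [0.464  0.1023 0.138 ] [0.5282 0.17   0.1524]
eef [0.4963 0.1401 0.1672] yaw -158.4 w 0.0148 j [ 0.14  0.02 -0.07  1.48  0.   -0.23]
linear [-0.008 -0.006  0.189] dr [ 0.0002 -0.0001 -0.0003]
small
   ([0.5127, 0.4939], [0.012, 0.044], 85.2, [0.5131, 0.4985], 0.022)
   ([0.4858, 0.3178], [0.09, 0.064], 7.8, [0.4856, 0.3183], 0.0537)
   ([0.5807, 0.2862], [0.01, 0.051], 31.5, [0.585, 0.2888], 0.0258)
square
```

>>> move_arm([
  {"linear": [-0.012,-0.007,0.03],"dr": [0,0,0]},
  {"linear": [-0.012,-0.007,0.08],"dr": [0,0,0]},
  {"linear": [-0.012,-0.007,0.12],"dr": [0,0,0]},
  {"linear": [-0.012,-0.007,0.16],"dr": [0,0,0]},
  {"linear": [-0.012,-0.007,0.16],"dr": [0,0,0]},
])

```text
time_s: 27.7
eef_pos: [0.4974, 0.1403, 0.1234]
orientation: [-0.003, -0.188, 0.982, 0.001]
ft_force: [-0.3, -0.3, -0.9]
width: 0.0149
grasp_force: 51.0
```

>>> move_arm([
  {"linear": [0,0,0.01],"dr": [0,0,0]},
  {"linear": [0,0,0.02],"dr": [0,0,0]},
  {"linear": [0,0,0.03],"dr": [0,0,0]},
  {"linear": [0,0,0.035],"dr": [0,0,0]},
  {"linear": [0,0,0.035],"dr": [0,0,0]},
])

```text
time_s: 28.12
eef_pos: [0.4993, 0.1406, 0.118]
orientation: [-0.001, -0.188, 0.982, 0.001]
ft_force: [-0.8, -0.3, -0.9]
width: 0.0149
grasp_force: 51.0
```

>>> move_arm([
  {"linear": [0,0,0.01],"dr": [0,0,0]},
  {"linear": [0,0,0.015],"dr": [0,0,0]},
  {"linear": [0,0,0.02],"dr": [0,0,0]},
  {"linear": [0,0,0.02],"dr": [0,0,0]},
  {"linear": [0,0,0.02],"dr": [0,0,0]},
])

```text
time_s: 28.53
eef_pos: [0.4994, 0.1406, 0.1132]
orientation: [-0.001, -0.188, 0.982, 0.001]
ft_force: [0.1, 0.7, -1.4]
width: 0.0149
grasp_force: 50.9
```

>>> move_arm([
  {"linear": [0,0,0],"dr": [0,0,0]},
  {"linear": [0,0,0],"dr": [0,0,0]},
  {"linear": [0,0,0],"dr": [0,0,0]},
  {"linear": [0,0,0],"dr": [0,0,0]},
  {"linear": [0,0,0],"dr": [0,0,0]},
], gripper=0.5)

```text
time_s: 28.95
eef_pos: [0.4994, 0.1406, 0.1133]
orientation: [-0.001, -0.188, 0.982, 0.001]
ft_force: [-1.2, -0.4, 0.4]
width: 0.0424
grasp_force: 0.0
```

>>> move_arm([
  {"linear": [0,0,-0.05],"dr": [0,0,0]},
  {"linear": [0,0,-0.15],"dr": [0,0,0]},
  {"linear": [0,0,-0.25],"dr": [0,0,0]},
  {"linear": [0,0,-0.35],"dr": [0,0,0]},
  {"linear": [0,0,-0.45],"dr": [0,0,0]},
])

```text
time_s: 29.37
eef_pos: [0.4995, 0.1405, 0.2279]
orientation: [-0.0, -0.188, 0.982, 0.001]
ft_force: [0.1, 0.2, 0.4]
width: 0.0428
grasp_force: 0.0
```

>>> move_arm([
  {"linear": [0.3,-0.1,0],"dr": [0,0,0]},
  {"linear": [0.6,-0.2,0],"dr": [0,0,0]},
  {"linear": [0.7,-0.3,0],"dr": [0,0,0]},
  {"linear": [0.7,-0.3,0],"dr": [0,0,0]},
  {"linear": [0.7,-0.3,0],"dr": [0,0,0]},
])

```text
time_s: 29.78
eef_pos: [0.3624, 0.0045, 0.2271]
orientation: [-0.0, -0.188, 0.982, -0.0]
ft_force: [0.7, -0.4, -0.1]
width: 0.0426
grasp_force: 0.0
```

```bash
python3 - <<'E'
from h import *
from lids import lids
p,d=read_camera('top'); W=world('top',d)
print('oblong'); lids(p,d,(.42,.56),(.26,.38),(.112,.125),(.078,.092))
print('small'); lids(p,d,(.44,.56),(.09,.19),(.116,.132),(.082,.097))
P=W[(W[...,0]>.43)&(W[...,0]<.55)&(W[...,1]>.09)&(W[...,1]<.19)]; print(np.histogram(P[:,2],np.arange(0,.14,.01)))
hsv=cv2.cvtColor(p,cv2.COLOR_RGB2HSV); b=(hsv[...,0]>5)&(hsv[...,0]<25)&(hsv[...,1]>90)
for nm,(x0,x1,y0,y1) in dict(far=(.67,.8,-.32,-.13),near=(.3,.41,-.3,-.13),left=(.45,.62,-.09,0),right=(.45,.62,-.42,-.345)).items():
    P=W[b&(W[...,0]>x0)&(W[...,0]<x1)&(W[...,1]>y0)&(W[...,1]<y1)&(W[...,2]>.02)]
    n=np.linalg.svd(P-P.mean(0),full_matrices=0)[2][2]; print(nm,len(P),P.mean(0).round(3),(n*np.sign(n[2])).round(3))
s=read_camera('scene')[0]
for n,a in(('t5',p[60:300,60:460]),('s5',s[60:330,80:400])): cv2.imwrite(f'pics/{n}.png',cv2.resize(a[:,:,::-1],None,fx=2,fy=2,interpolation=3))
E
```

```text
oblong
handle 104 z 0.117 mid [0.4858 0.3176 0.117 ] rect [0.486  0.3176] [0.043 0.016] 7.2 px [179. 229.]
plate 788 z nan mid [0.4851 0.317  0.0835] rect [0.4859 0.3183] [0.09  0.064] 8.1 px [181. 231.]
small
handle 102 z 0.122 mid [0.4969 0.1393 0.1219] rect [0.4974 0.1395] [0.044 0.015] 22.0 px [247. 223.]
plate 518 z nan mid [0.496  0.1392 0.0883] rect [0.4971 0.1394] [0.065 0.068] 89.0 px [247. 224.]
(array([752,   5,   3,   6,   1,   0,   0,   0, 333,  77,   3,  18,  85,
         0]), array([0.  , 0.01, 0.02, 0.03, 0.04, 0.05, 0.06, 0.07, 0.08, 0.09, 0.1 ,
       0.11, 0.12, 0.13, 0.14]))
far 1867 [ 0.713 -0.223  0.066] [ 0.11  -0.007  0.994]
near 646 [ 0.367 -0.273  0.063] [-0.157  0.007  0.987]
left 1135 [ 0.541 -0.063  0.066] [0.008 0.166 0.986]
right 1181 [ 0.535 -0.375  0.066] [-0.006 -0.159  0.987]
```

View pics/t5.png

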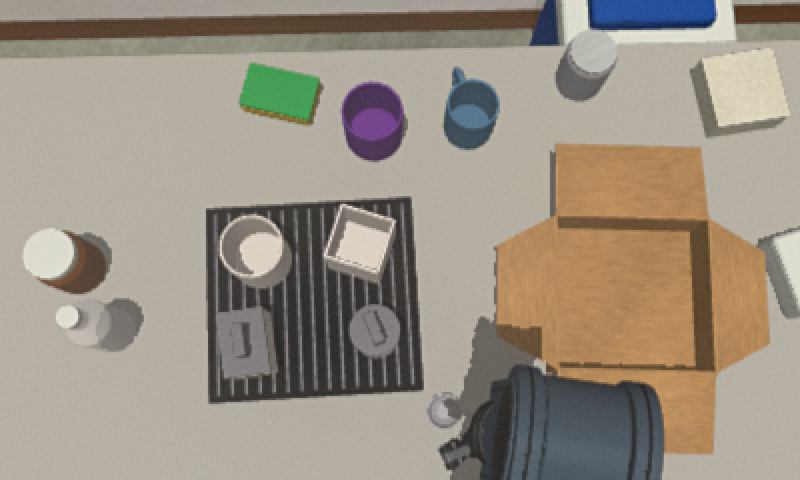

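View pics/s5.png

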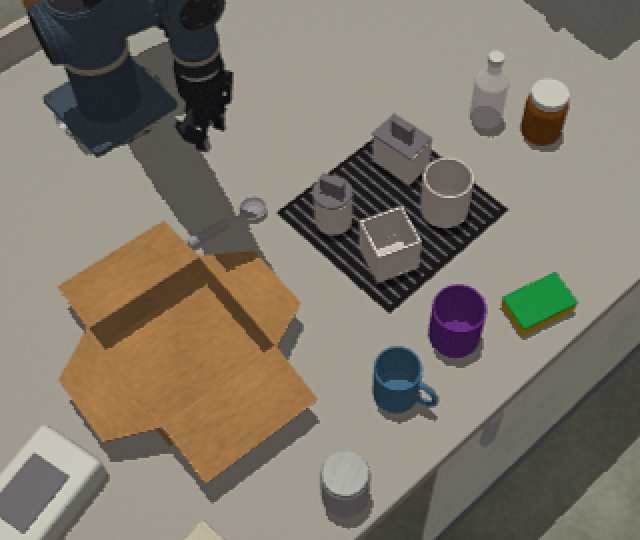

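Both lids sit flush: the oblong at top-crop (243,340) and the small one at (375,328). The carton is empty, all the flaps are back, and the mug, soap and spoon look unmoved.

```bash
python3 -c "
from cell import *; print(hand_in())"
```

```text
the job is handed in; nothing more can be done
None
```

I handed the job in: all four flaps are folded back and the only two lids in the carton, oblong and small, are flush on their own canisters; one flap jammed for a moment while being folded (76.7 N up at the wrist), and no verdict came back.

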